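# Clip the temperature logger onto the slanted test panel

### The arm

A 6-joint arm with a two-finger parallel gripper is mounted at the origin on the work surface. World frame = base frame: x ahead of the robot, y to its left, z up, the work surface at z = 0. Lengths are in m, angles in rad, forces in N, time in s.
With the tool pointing down it reaches from about 0.3 to 0.75 m from the base axis. Payload 8.5 kg.
Tool frame: the origin (TCP) lies on the centre line of the jaws, within the pads' length; the fingertips stand 25 mm ahead of it and the grasp point (between the pads) lies 6 mm ahead of it (ctrl.nose_length is the distance from the TCP to the fingertips, in m); z points along the fingers, y is the line along which they close (so a half turn about z gives the same grasp; the last joint's range is limited). The gripper opens to 88 mm and grips with 3 to 60 N. Pads are 18 mm wide; open, the fingers measure 123 mm over their backs; the gripper's body (75 mm by 187 mm) begins 45 mm behind the grasp point.
Start: joints at [-1.424, 0.381, 1.297, -0, 1.464, -0.215], TCP at [0.195, -0.514, 0.264] pointing down, gripper open.
Joint ranges: [-3.11, 3.11], [-0.89, 2.33], [0.22, 2.48], [-1.42, 4.56], [0.17, 2.85], [-2.88, 2.88]. Speed limits (rad/s): [2.39, 2.39, 3.14, 3.14, 3.14, 3.14].

### API

Orientations are given as a unit quaternion [x, y, z, w].
In Python, from bench import ctrl gives the robot as it stands. The module is installed in compiled form; this text tells all that it offers. Calls block until the motion is done:
- ctrl.move_pose(position, orientation): joint-space move of the TCP to a pose.
- ctrl.line_to(position, attitude=None, v=0.15, until_force=None): straight line of the TCP; attitude=None keeps the orientation; v is the mean speed in m/s. With until_force (N) it stops when the force on the tool has changed by that much, and returns True; else False.
- ctrl.set_joints(angles): joint-space move.
- ctrl.move_gripper(opening, grip_force=None): finger opening in m; grip_force is the grip in N (None keeps the last); returns when the fingers have stopped.
- ctrl.sleep(seconds).
- ctrl.inverse_kinematics(position, orientation): joint angles nearest the present ones, or None.
- ctrl.snapshot(name): name is "scene" or "top" or "wrist"; returns a dict with "color" (480x640x3 uint8, blue, green, red), "range_z" (480x640 float32, m along the optical axis (not along the pixel's ray), 0 where there is no reading), "fovy" (degrees; the focal length in pixels is half the picture's height over the tangent of half this angle, whatever the lens; pixels are square), "cx", "cy" (the principal point, pixels), "distortion" ([k1, k2, p1, p2, k3] as OpenCV has them; the pictures are not rectified), "rvec" (rotation vector, rad) and "tvec" (3), from world to camera coordinates, as OpenCV has them. Camera axes: x right, y down, z forward; pixel columns grow to the right and rows downward; lengths in m; the calibration is good to about 2 mm. A picture is of the moment at which its call begins.
A pose or a line that the arm cannot do raises ctrl.MotionError and nothing moves.
- ctrl.finish_job(): hands the job in; it is judged then, once.
Trained networks look in a picture, given as the dict that the camera call returned (one of the last four; its "shot" number tells which), for a name from the list of things; names that differ only in an ending like _2 or _b are one class to them, and where a whole thing is asked for, a point or a joint stands for the part that bears it (a point fixed in the world has none). Each returns a list of dicts, best first, with "conf" (0 to 1); they miss things now and then, are a little off and sometimes report something else, mostly with a low value. They report only what shows in the picture. A call takes as long as a camera call. They do not tell look-alikes from the thing itself.
- ctrl.masks_of(picture, target): "mask" (480x640 bool, what is visible of it) and "xy" ([column, row] in pixels, amid what is visible of it).
- ctrl.pinpoint(picture, target): "xy" ([column, row] in pixels: a listed point, or the origin of a listed thing).
Readings, each from a call of its own:
- ctrl.get_time(): time.
- ctrl.get_joint_pos(): joint angles.
- ctrl.get_dq(): joint speeds.
- ctrl.get_joint_efforts(): joint torques, N m.
- ctrl.get_eef_pos(): TCP position.
- ctrl.get_eef_rot(): TCP orientation.
- ctrl.get_wrist_force(): force on the tool from outside, world axes, zero at the start.
- ctrl.get_ft_torque(): the same for the moment, N m.
- ctrl.get_finger_gap(): finger opening in m.
- ctrl.get_gripper_force(): force on a finger pad.
Only numpy, scipy, OpenCV 4.12 (cv2) and the standard library are available. Lean on these libraries where they do the work, as an engineer would, in place of code of your own. Each camera call takes 0.05 s, during which the arm holds its last target. There are 200 camera calls.

### The job

Squeeze the clip-on temperature logger open, take it off its upright parking plate and clip it onto the middle of the top edge of the wide slanted test panel: pushed fully home, in line with the slope and square to the edge, either way round, and let go so that it grips by itself. Keep the clip off the narrow panel, and do not push or knock over the other things on the bench.

Things in the scene. Friction and masses are not known exactly. Their poses are not given: they have to be found in the camera images.
- clip_grip (a point): Clip-on temperature logger: black plastic spring clip like a big clothes peg, 88 mm tall, 24 mm wide (y), 70 g, clamped upright on the parking plate. Point: midway between its two handles, 66 mm above the jaw tips, 20 mm below the handle tops. z from jaws to handles, x the squeezing direction across the handles, y along the clamped edge; axes start near those of park_stand. The place to squeeze it.
- clip_throat (a point): Point on the same clip, 38 mm below clip_grip: midway between the jaws at the throat, the stop that meets the plate's edge when the clip is fully home, 28 mm above the jaw tips. Axes as clip_grip. A white sensor case (10 x 26 x 24 mm) sits on the outside of the -x jaw.
- clip_lever (a joint): Clip opening, rad. 0: clamping a 5 mm plate, jaws parallel, handles leaning apart 0.2 rad each, 42 mm over their outsides at clip_grip, 48 mm at the top. -0.08: shut on nothing. 0.40: squeezed to its stop, handles parallel and 28 mm wide, jaw tips 18 mm apart. Each handle needs about 6 N to begin, 11 N to hold open; a 20 N grip is plenty. Pivot 34 mm above the jaw tips.
- park_stand: Small fixed steel parking stand: base 100 x 85 x 10 mm (x, y, z) with one upright plate, 5 mm thick, 75 mm wide along y, its top edge 90 mm above the bench. Origin: centre of the underside; x is the normal of the plate. Only this plate stands vertical.
- wide_panel: The wide bare aluminium test panel, 110 mm wide, 5 mm thick, 150 mm long, fixed in a grey foot, leaning 0.6 rad (34 degrees) from vertical, its top away from the robot. Origin: middle of its top edge (135 mm above the bench), at mid-thickness. z: up the slope in the plane of the panel, out of the top edge; y: along the top edge; x: normal to the panel. The top 100 mm of both faces are free.
- narrow_panel: The narrow bare aluminium test panel, 60 mm wide, otherwise the same as the wide one with the same lean, in its own stand. Origin and axes as for wide_panel. Not to be used.
- weight_mid (a point): Bystander: steel weight, 38 mm diameter, 45 mm tall, standing; point at its centre.
- beaker_mid (a point): Bystander: glass beaker, 52 mm diameter, 60 mm tall; point at its centre.
- spatula_mid (a point): Bystander: steel sampling spoon 160 mm long, lying flat; point near its middle.
- pocket_meter_mid (a point): Bystander: black pocket meter, 120 x 65 x 26 mm, lying; point at its centre.
- bottle_a_mid (a point): Bystander: white bottle with a red cap, 48 mm diameter, 95 mm tall; point at its centre.
- bottle_b_mid (a point): Bystander: a second such bottle; point at its centre.
- petri_mid (a point): Bystander: closed glass dish, 60 mm diameter, 14 mm tall; point at its centre.
There are look-alikes about, which are no part of the job. Leave any orange look-alike of the part that bears clip_grip alone. What is shaped like the part that bears wide_panel but green or pink is not meant.

How it is judged:
At the end, for the whole second after the job is handed in: Clip at rest on the wide panel: throat within 25 mm of the middle of the top edge, at most 10 mm above it, within 6 mm of mid-thickness; its axis within 0.15 rad of the slope, its width within 0.26 rad of the edge; clip_lever within 0.05 of 0; pressing it with over 2 N (y of clip_throat in the frame of wide_panel between -0.025 and 0.025 m and z of clip_throat in the frame of wide_panel between -0.006 and 0.01 m and x of clip_throat in the frame of wide_panel between -0.006 and 0.006 m and angle between the z axis of clip_throat and the z axis of wide_panel, either way round below 0.15 rad and angle between the y axis of clip_throat and the y axis of wide_panel, either way round below 0.26 rad and value of joint clip_lever between -0.05 and 0.05 rad and contact force between clip and wide_panel above 2 N and linear speed of clip below 0.02 m/s); the robot touches nothing.
It fails at once if the clip touches the narrow panel (contact force between clip and narrow_panel above 1 N).
It fails at once if a bystander is moved by more than 30 mm (distance of any of weight_mid, beaker_mid, spatula_mid, pocket_meter_mid, bottle_a_mid, bottle_b_mid, petri_mid from where it was at the start of the episode above 0.03 m).
It also fails if it takes over 38 s, if anything falls off the work surface, if the arm or the gripper's body presses on something with over 40 N, if the wrist force passes 120 N, or if a joint passes its speed limit or range.

## Working session

There is one attempt and no reset: what is moved stays moved. The work goes in short steps, each a Python script; the robot and the scene stay as the last script left them, time stands still between calls to the robot, and variables do not carry over. Pictures are saved under pics/ and viewed, at most 10 in all, crops included, and the job is handed in when it is done.

```bash
mkdir -p pics
cat > h.py <<'E'
import numpy as np, cv2
from scipy.spatial.transform import Rotation as R
from bench import ctrl
def K(p):
    f=240/np.tan(np.radians(p["fovy"])/2)
    return np.array([[f,0,p["cx"]],[0,f,p["cy"]],[0,0,1.]])
def ray(p,xy):
    n=cv2.undistortPoints(np.array(xy,float).reshape(-1,1,2),K(p),np.array(p["distortion"],float)).reshape(-1,2)
    return np.c_[n,np.ones(len(n))]
def toworld(p,xy,z):
    c=ray(p,xy)*np.reshape(z,(-1,1))
    M=cv2.Rodrigues(np.array(p["rvec"],float))[0]
    return (c-np.ravel(p["tvec"]))@M
def depth(p,xy):
    c,r=np.round(xy).astype(int); d=p["range_z"][max(r-2,0):r+3,max(c-2,0):c+3]; d=d[d>0]
    return np.median(d) if len(d) else np.nan
def cloud(p,mask):
    v,u=np.nonzero(mask&(p["range_z"]>0))
    return toworld(p,np.c_[u,v],p["range_z"][v,u])
E
python3 - <<'E'
from h import *
np.set_printoptions(precision=3,suppress=True)
for cam in("scene","top"):
    p=ctrl.snapshot(cam); im=p["color"].copy()
    for t in["clip_grip","clip_throat","park_stand","wide_panel","narrow_panel"]:
        for k in ctrl.pinpoint(p,t)[:4]:
            xy=np.array(k["xy"]); print(cam,t,round(k["conf"],2),xy,toworld(p,[xy],depth(p,xy))[0])
            cv2.circle(im,tuple(np.round(xy).astype(int)),3,(0,0,255),1);cv2.putText(im,t[:6],tuple(np.round(xy).astype(int)),0,.35,(255,0,255))
    cv2.imwrite(f"pics/{cam}.png",im)
print(ctrl.get_time())
E
```

```text
scene clip_grip 0.91 [226.7 239.2] [ 0.413 -0.242  0.055]
scene clip_grip 0.73 [206.2 249.3] [ 0.535 -0.25   0.116]
scene clip_grip 0.6 [185.2 300.3] [ 0.66  -0.267  0.069]
scene clip_grip 0.23 [165.8 249. ] [ 0.438 -0.402  0.029]
scene clip_throat 0.9 [192.7 316.5] [ 0.683 -0.247  0.043]
scene clip_throat 0.89 [210.6 260.7] [ 0.554 -0.237  0.098]
scene clip_throat 0.73 [225.4 251.5] [ 0.44  -0.24   0.036]
scene park_stand 0.95 [216.6 287.3] [ 0.561 -0.23   0.022]
scene wide_panel 0.96 [491.2 234.8] [0.427 0.407 0.13 ]
scene wide_panel 0.64 [437.1 191.9] [0.256 0.289 0.134]
scene wide_panel 0.63 [408.1 246.3] [0.483 0.215 0.123]
scene narrow_panel 0.72 [321.6 244.8] [0.517 0.019 0.137]
top clip_grip 0.7 [416.5 194.5] [ 0.546 -0.25   0.102]
top clip_grip 0.58 [417.5 191.3] [ 0.554 -0.253  0.103]
top clip_grip 0.48 [415.7 145.9] [ 0.676 -0.261  0.039]
top clip_throat 0.71 [405.5 251.6] [ 0.412 -0.23   0.08 ]
top clip_throat 0.54 [413.2 196.1] [ 0.542 -0.243  0.102]
top clip_throat 0.48 [413.1 149.7] [ 0.666 -0.254  0.041]
top clip_throat 0.24 [142.9 161.1] [0.62  0.407 0.078]
top park_stand 0.55 [404.6 196.7] [ 0.546 -0.231  0.054]
top wide_panel 0.81 [129.2 233.9] [0.445 0.461 0.009]
top wide_panel 0.78 [206.5 213.9] [0.489 0.232 0.133]
top wide_panel 0.72 [360.7 173.9] [ 0.608 -0.128  0.005]
top wide_panel 0.66 [177.2 314.8] [0.259 0.294 0.134]
top narrow_panel 0.69 [298.3 199.7] [0.539 0.029 0.003]
0.6
```

View pics/scene.png

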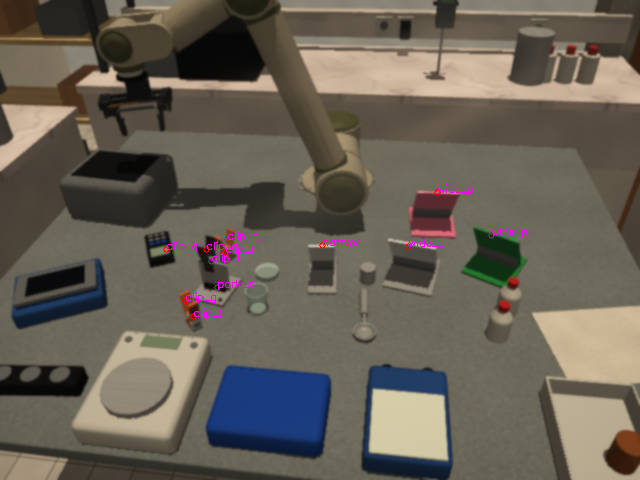

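View pics/top.png

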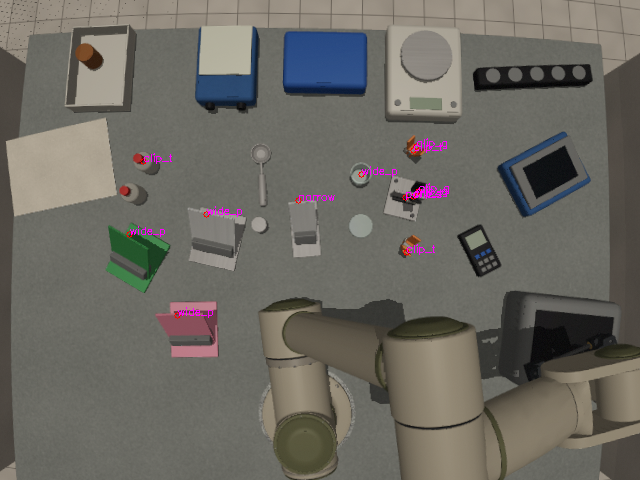

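The scene view shows the black clip on its stand at about (212,250), with orange look-alikes on both sides. The grey wide panel is at (408,246), and the narrow one is at (321,245). The top view agrees: clip at (416,191), wide panel at (207,214).

```bash
cat >> h.py <<'E'
def fitplane(P,thr=.003,n=300):
    rng=np.random.default_rng(0);best=None
    for _ in range(n):
        a,b,c=P[rng.choice(len(P),3,False)];m=np.cross(b-a,c-a);l=np.linalg.norm(m)
        if l<1e-9: continue
        i=abs((P-a)@(m/l))<thr
        if best is None or i.sum()>best.sum():best=i
    Q=P[best];c=Q.mean(0);m=np.linalg.svd(Q-c)[2][2]
    return c,m*np.sign(m[2] or 1),Q
def pick(p,t,near):
    "mask of t nearest to world xy"
    L=[]
    for m in ctrl.masks_of(p,t):
        C=cloud(p,m["mask"])
        if len(C)>20: L.append((np.linalg.norm(np.median(C,0)[:2]-near),m["conf"],C))
    return min(L,key=lambda l:l[0]) if L else None
def pose_R(zt,yt):
    z=np.array(zt,float);z/=np.linalg.norm(z);y=np.array(yt,float);y-=y@z*z;y/=np.linalg.norm(y)
    return R.from_matrix(np.c_[np.cross(y,z),y,z]).as_quat()
E
python3 - <<'E'
from h import *
np.set_printoptions(precision=3,suppress=True)
for a in(0,1):
    for s in(1,-1):
        print(ctrl.inverse_kinematics([.54,-.25,.35],pose_R([0,0,-1],[s,0,0])),
          ctrl.inverse_kinematics([.52+.1*.56*a,.235,.17+.1*.82*a],pose_R([-.565,0,-.825],[-s*.825,0,s*.565])))
ctrl.move_pose([.50,-.25,.36],pose_R([0,0,-1],[1,0,0]))
p=ctrl.snapshot("wrist");cv2.imwrite("pics/w1.png",p["color"])
for cam in("wrist","top","scene"):
    p=ctrl.snapshot(cam)
    for t,n in(("clip_grip",[.54,-.245]),("park_stand",[.54,-.235]),("wide_panel",[.48,.225])):
        r=pick(p,t,n)
        if r is None: print(cam,t,None);continue
        C=r[2];print(cam,t,r[0],r[1],len(C),C.min(0),C.max(0),np.median(C,0))
        if t=="wide_panel":
            c,m,Q=fitplane(C);print(" plane",c,m,len(Q),"top",Q[Q[:,2]>np.percentile(Q[:,2],93)].mean(0),Q.max(0),Q.min(0))
    for t in("clip_grip","clip_throat","park_stand"):
        for k in ctrl.pinpoint(p,t)[:3]: print(t,round(k["conf"],2),np.array(k["xy"]),toworld(p,[k["xy"]],depth(p,k["xy"]))[0])
print(ctrl.get_time())
E
```

```text
[-0.632  0.423  0.985 -0.     1.734 -0.632] None
[-0.632  0.423  0.985 -0.     1.734  2.509] [0.177 0.728 1.057 0.107 1.948 0.186]
[-0.632  0.423  0.985 -0.     1.734 -0.632] None
[-0.632  0.423  0.985 -0.     1.734  2.509] [0.163 0.772 0.726 0.117 2.234 0.207]
wrist clip_grip 0.011427818577701055 0.78 1710 [ 0.522 -0.265  0.045] [ 0.571 -0.229  0.148] [ 0.551 -0.245  0.113]
wrist park_stand 0.009722274681184076 0.59 5227 [ 0.491 -0.286 -0.002] [ 0.606 -0.186  0.137] [ 0.539 -0.225  0.01 ]
wrist wide_panel None
clip_grip 0.73 [363.2 195.1] [ 0.548 -0.25   0.102]
clip_grip 0.63 [238.4 183.8] [ 0.424 -0.249  0.04 ]
clip_grip 0.62 [478.2 194.8] [ 0.697 -0.268  0.   ]
clip_throat 0.97 [241.3 177.7] [ 0.427 -0.243  0.04 ]
clip_throat 0.88 [358.5 189.9] [ 0.544 -0.245  0.102]
clip_throat 0.72 [467.5 188. ] [ 0.668 -0.253  0.04 ]
park_stand 0.89 [352.4 164.8] [ 0.546 -0.231  0.022]
top clip_grip 0.011635332652353997 0.48 222 [ 0.526 -0.259  0.075] [ 0.569 -0.229  0.149] [ 0.552 -0.244  0.106]
top park_stand 0.017387721292983237 0.85 841 [ 0.5   -0.26  -0.004] [ 0.601 -0.187  0.094] [ 0.547 
[... 685 characters left out ...]
 0.01791702476647909 0.59 1274 [ 0.481 -0.302 -0.004] [ 0.608 -0.187  0.093] [ 0.557 -0.231  0.016]
scene wide_panel 0.01214190522711731 0.65 707 [0.423 0.171 0.041] [0.506 0.287 0.141] [0.468 0.227 0.098]
 plane [0.467 0.227 0.097] [-0.81   0.167  0.561] 705 top [0.492 0.219 0.137] [0.506 0.287 0.141] [0.423 0.171 0.041]
clip_grip 0.87 [222.5 240.4] [ 0.349 -0.277  0.001]
clip_grip 0.86 [185.7 302. ] [ 0.66  -0.267  0.063]
clip_grip 0.8 [205.7 247.9] [ 0.532 -0.252  0.117]
clip_throat 0.79 [210.9 260.8] [ 0.553 -0.236  0.097]
clip_throat 0.58 [228.1 249.2] [ 0.433 -0.234  0.039]
clip_throat 0.58 [194.9 318.5] [ 0.677 -0.245  0.032]
park_stand 0.63 [217.7 289.8] [ 0.564 -0.228  0.017]
3.2333
```

View pics/w1.png

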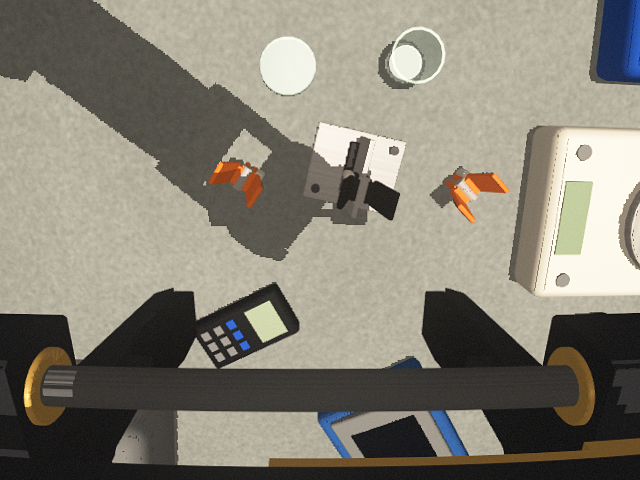

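The wrist view shows the clip at about (360,185), with handles at (350,180) and (383,200). The stand's long side runs about 13° off the image axis. The orange clips at (238,180) and (470,190) are far enough away.

Run:
```python
from h import *
np.set_printoptions(precision=3,suppress=True)
ctrl.line_to([.535,-.32,.34],v=.25)
p=ctrl.snapshot("wrist");cv2.imwrite("pics/w2.png",p["color"])
C=cloud(p,np.ones((480,640),bool))
S=C[(abs(C[:,2]-.01)<.004)&(abs(C[:,0]-.546)<.08)&(abs(C[:,1]+.232)<.075)]
r=cv2.minAreaRect((S[:,:2]*1000).astype(np.float32));print("base",r)
H=C[(C[:,2]>.08)&(C[:,2]<.17)&(abs(C[:,0]-.546)<.06)&(abs(C[:,1]+.24)<.06)]
for lo,hi in((.08,.095),(.095,.11),(.11,.125),(.125,.14),(.14,.16)):
    h=H[(H[:,2]>=lo)&(H[:,2]<hi)]
    for yaw in(-.235,):
        e=np.array([[np.cos(yaw),np.sin(yaw)],[-np.sin(yaw),np.cos(yaw)]]);q=(h[:,:2]-[.546,-.232])@e.T
        print(lo,len(h),q.min(0)*1e3,q.max(0)*1e3, np.histogram(q[:,0]*1e3,np.arange(-35,40,5))[0])
T=H[H[:,2]>.142];print(T[:,2].max(),cv2.minAreaRect((T[:,:2]*1000).astype(np.float32)))
print(ctrl.get_time())
```

```text
base ((528.8828125, -222.2354736328125), (106.4756088256836, 145.2281951904297), 76.82694244384766)
0.08 364 [ -9.704 -41.477] [10.39  32.866] [  0   0   0   0   0   9   9 286  58   2   0   0   0   0]
0.095 886 [ -8.583 -27.019] [16.706 -0.599] [  0   0   0   0   0 104 176 200 190 184  32   0   0   0]
0.11 292 [-11.336 -25.529] [19.454 -2.086] [  0   0   0   0  45  79   0   0   0   0 168   0   0   0]
0.125 322 [-14.494 -25.976] [22.372 -1.508] [  0   0   0   0 141   0   0   0   0   0  71 110   0   0]
0.14 567 [-20.006 -25.982] [27.87 -1.18] [  0   0   1 229  49   0   0   0   0   0   0 177 111   0]
0.14816769898219 ((546.5335083007812, -246.4364471435547), (24.417985916137695, 47.734535217285156), 77.95001983642578)
3.7583
```

View pics/w2.png

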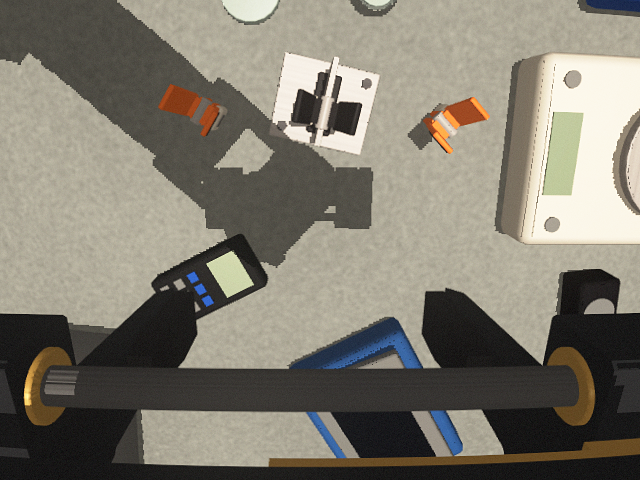

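The wrist view shows the clip centred at about (328,110), with its handles spread on both sides of the plate. The handle-top rectangle measures 24.4 × 47.7 mm with a yaw of about -0.21, which matches the spec. I'll grip it now.

Run:
```python
from h import *
np.set_printoptions(precision=3,suppress=True)
w=-.213; q=pose_R([0,0,-1],[np.cos(w),np.sin(w),0]); c=[.5465,-.2464]
ctrl.move_gripper(.068,20)
ctrl.move_pose(c+[.22],q)
ctrl.line_to(c+[.135],v=.12)
print(ctrl.get_wrist_force(),ctrl.get_time())
ctrl.move_gripper(.0,20); ctrl.sleep(.2)
print("gap",ctrl.get_finger_gap(),ctrl.get_gripper_force(),ctrl.get_wrist_force())
print(ctrl.line_to(c+[.20],v=.1)); ctrl.line_to(c+[.28],v=.2)
print("gap",ctrl.get_finger_gap(),ctrl.get_gripper_force(),ctrl.get_wrist_force(),ctrl.get_eef_pos(),ctrl.get_time())
p=ctrl.snapshot("scene");cv2.imwrite("pics/s2.png",cv2.resize(p["color"][100:340,100:420],None,fx=2,fy=2))
```

```text
[0.305 1.132 0.685] 5.7167
gap 0.027666732412178985 20.001935088657774 [-1.51   1.516 19.327]
False
gap 0.027256676989900495 19.99980225446052 [-0.713  0.545 -1.137] [ 0.546 -0.246  0.278] 7.9583
```

View pics/s2.png

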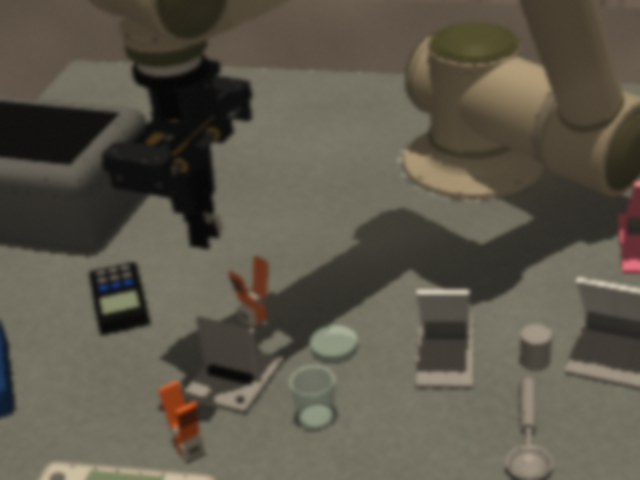

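The clip is off its plate and held in the gripper. Next I'll measure the panel from close by.

```bash
cat > panel.py <<'E'
from h import *
def measure(p,c0=np.array([.49,.225,.136])):
    C=cloud(p,np.ones((480,640),bool)); C=C[(np.abs(C[:,:2]-c0[:2])<.085).all(1)&(C[:,2]>.06)&(C[:,2]<.16)]
    c,m,Q=fitplane(C,.0025)           # m points up / to the robot
    u=np.array([0,0,1.])-m[2]*m; u/=np.linalg.norm(u); v=np.cross(u,-m)
    a=(C-c); s=C[(abs(a@m)<.003)]; s=s-c
    top=np.percentile(s@u,99.7); b=s@v
    k=s@u>top-.04; lo,hi=np.percentile(b[k],[.3,99.7])
    return c+u*top+v*(lo+hi)/2-m*.0025,u,v,-m,hi-lo,len(Q)
E
python3 - <<'E'
from panel import *
np.set_printoptions(precision=4,suppress=True)
w=-.2
ctrl.move_pose([.47,.12,.36],pose_R([0,0,-1],[np.cos(w),np.sin(w),0]))
p=ctrl.snapshot("wrist");cv2.imwrite("pics/w3.png",p["color"])
for x in measure(p): print(x)
for x in measure(ctrl.snapshot("top")): print(x)
print(ctrl.get_time(),ctrl.get_finger_gap())
E
```

```text
[0.4918 0.2212 0.1356]
[ 0.5618 -0.1144  0.8193]
[ 0.1996  0.9799 -0.    ]
[ 0.8029 -0.1635 -0.5733]
0.10889916505081018
7883
[0.4446 0.2249 0.0689]
[ 0.5277 -0.1098  0.8423]
[0.2037 0.979  0.    ]
[ 0.8247 -0.1716 -0.539 ]
0.09391015219923757
57
9.5333 0.02777693704296486
```

View pics/w3.png

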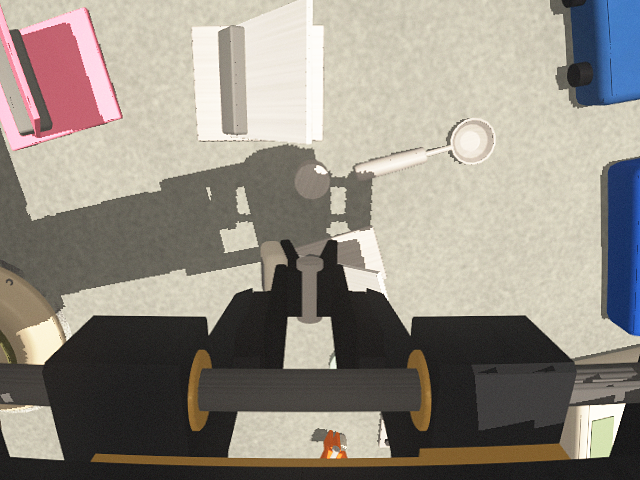

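The wrist view shows the wide panel complete, with its top edge at about column 310, rows 0–135. The fit gives 109 mm width and an edge height of 0.1356. The open clip sits straight between the fingers at about (310,260).

Run:
```python
from panel import *
np.set_printoptions(precision=4,suppress=True)
o=np.array([.4918,.2212,.1356]);u=np.array([.5618,-.1144,.8193]);n=np.array([.8029,-.1635,-.5733])
q=pose_R(-u,n)
ctrl.move_pose(o+u*.18,q)
p=ctrl.snapshot("wrist");cv2.imwrite("pics/w4.png",p["color"])
C=cloud(p,np.ones((480,640),bool)); T=ctrl.get_eef_pos(); Rm=R.from_quat(ctrl.get_eef_rot()).as_matrix()
L=(C-T)@Rm; k=(abs(L[:,0])<.02)&(abs(L[:,1])<.03)&(L[:,2]>.03)&(L[:,2]<.1); L=L[k]
print(len(L),np.percentile(L,[1,50,99],axis=0)*1e3)
for lo in range(30,95,8):
    h=L[(L[:,2]*1e3>=lo)&(L[:,2]*1e3<lo+8)]
    if len(h)>5: print(lo,len(h),h.min(0)*1e3,h.max(0)*1e3)
print(ctrl.get_time(),ctrl.get_finger_gap(),ctrl.get_wrist_force())
```

```text
4481 [[-11.1842 -21.0013  31.2435]
 [  8.2154  -1.4537  38.7175]
 [ 14.4325  13.6598  72.6186]]
30 1369 [-11.9687 -13.089   30.0113] [14.4355 14.5252 37.9994]
38 1629 [-12.304  -13.1562  38.0005] [14.7444 14.8075 45.9969]
46 730 [ -4.4688 -19.7177  46.0171] [14.5755 10.6378 53.9592]
54 368 [ -5.4835 -21.4167  54.045 ] [14.7055 12.0548 61.9985]
62 289 [ -8.5696 -22.192   62.0184] [14.6991 13.4998 69.9111]
70 96 [  1.5714 -17.4224  70.0527] [14.0988 14.301  75.6804]
10.3083 0.027477869243798376 [ 0.7978  0.1609 -0.11  ]
```

View pics/w4.png

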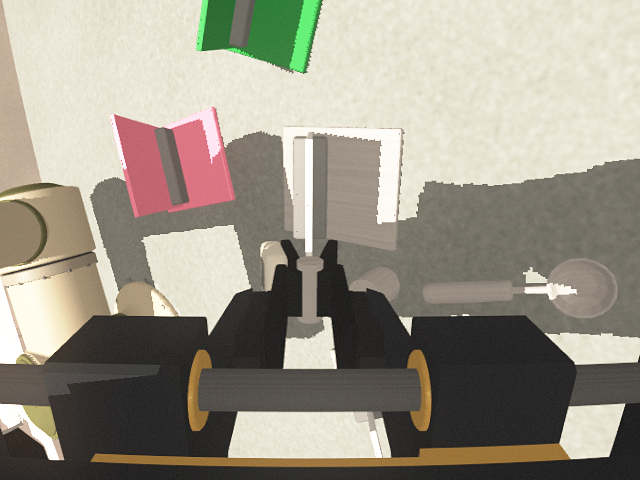

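The panel's edge at column 309 lines up with the gap in the open jaws at (310,255). The jaw tips are 75 mm ahead of the TCP, so I'll push it on.

Run:
```python
from panel import *
np.set_printoptions(precision=4,suppress=True)
o=np.array([.4918,.2212,.1356]);u=np.array([.5618,-.1144,.8193]);n=np.array([.8029,-.1635,-.5733])
ctrl.line_to(o+u*.085,v=.12,until_force=10)
print(ctrl.get_wrist_force(),(ctrl.get_eef_pos()-o)@u)
print(ctrl.line_to(o+u*.042,v=.03,until_force=8),(ctrl.get_eef_pos()-o)@u,ctrl.get_wrist_force(),ctrl.get_time())
p=ctrl.snapshot("wrist");cv2.imwrite("pics/w5.png",p["color"])
```

```text
[-0.2805  0.3735 -0.8934] 0.08608544554095025
True 0.04837577843258679 [ 2.1055 -0.737   5.2604] 12.3667
```

View pics/w5.png

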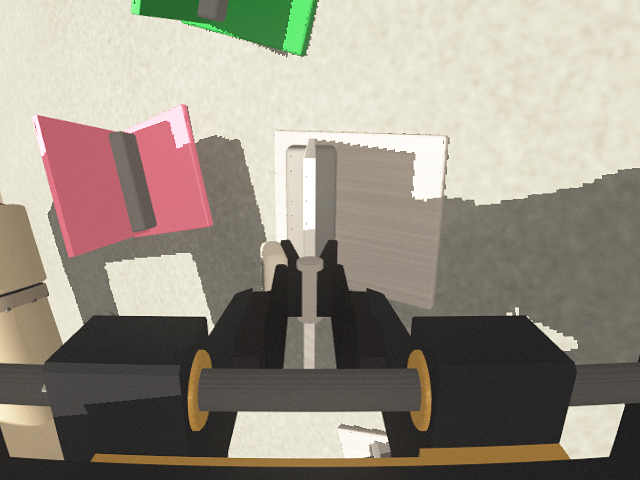

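The throat met the edge at 48 mm, as expected, with the panel centred between the jaws at about (310,200). Now I'll release, retract and check.

Run:
```python
from panel import *
np.set_printoptions(precision=4,suppress=True)
o=np.array([.4918,.2212,.1356]);u=np.array([.5618,-.1144,.8193]);v=np.array([.1996,.9799,0]);n=np.array([.8029,-.1635,-.5733])
ctrl.move_gripper(.038); ctrl.move_gripper(.07)
ctrl.sleep(.2);print(ctrl.get_wrist_force())
ctrl.line_to(o+u*.15,v=.12)
ctrl.line_to(o+u*.19-v*.05,v=.15)
p=ctrl.snapshot("wrist");cv2.imwrite("pics/w6.png",p["color"])
C=cloud(p,np.ones((480,640),bool))-o;L=C@np.c_[n,v,u]
L=L[(abs(L[:,0])<.04)&(abs(L[:,1])<.04)&(L[:,2]>-.04)&(L[:,2]<.08)]
for lo in range(4,64,8):
    h=L[(L[:,2]*1e3>=lo)&(L[:,2]*1e3<lo+8)]
    if len(h)>5: print(lo,len(h),np.percentile(h,[1,99],axis=0).ravel()*1e3)
print("top",np.percentile(L[:,2],99.9),ctrl.get_time())
```

```text
[-0.0893 -0.2897 -0.0015]
4 211 [-10.7414 -11.8282   6.9629  10.2452  12.3318  11.9818]
12 943 [-12.1174 -11.6559  12.0511  10.2046  13.0557  19.5226]
20 218 [-14.1945 -10.6254  20.1147  13.5716  12.1825  27.8849]
28 233 [-15.9674 -10.7677  28.1639  13.9876  12.1176  35.9373]
36 246 [-18.808  -10.6998  36.1166  16.4082  12.1326  43.9039]
44 273 [-19.2892 -10.9442  44.0592  17.0409  11.7742  51.919 ]
52 796 [-24.699  -10.9839  52.127   22.4309  11.9342  58.829 ]
top 0.05898768667956729 15.2333
```

View pics/w6.png

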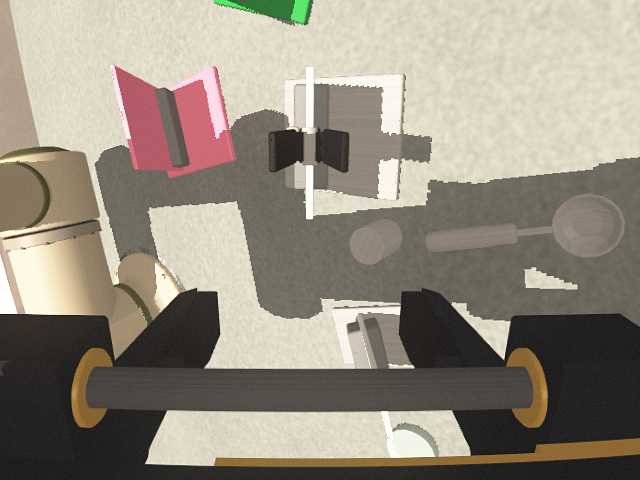

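The clip sits on the middle of the panel's edge at about (309,148). Its handle tops are 59 mm above the edge (58 mm is fully home), it is symmetric about the panel, and the robot is clear of it.

```bash
python3 -c "
from bench import ctrl
print(ctrl.finish_job(),ctrl.get_time())"
```

```text
the job is handed in; nothing more can be done
the job is handed in; nothing more can be done
```

The clip is fully home on the middle of the wide panel's top edge, square and gripping by itself. The robot is clear, and I handed the job in just after 15.2 s; no pass/fail verdict was shown.

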